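Isolate the key-cutting machine and hold its guard open for cleaning

TASK

We are wiping down the key-cutting machine on the shop counter. Turn its rotary switch fully off first, then raise the clear guard to about 60 degrees from its shut position and hold it there, still, so that I can clean the cutter and vices under it. Finish while still holding the guard, because it falls shut when let go, and leave the loose things on and around the machine where they are.

Things in the scene. Friction and masses are not known exactly. Their poses are not given: they have to be found in the camera images.
- keymach: Key-duplicating machine, fixed; grey base 340 deep (x) x 400 wide (y), top at z = 60 mm. Belt housing at x +52..+167, y -45..+190, up to z = 227; motor cover right of it, up to z = 161. Wire wheel: x -17..+55, y -145..-35, up to z = 160. Carriage lever with black ball at (-120, +179, 102). Cutter and vices under the guard. Origin: centre of underside. x runs from its front (robot side) to its back, z up.
- switch (a joint): Angle of the rotary off/on switch (rad): 0 = fully off, at its stop, bar front to back (along the machine's x); 1.35 to 1.57 = on, bar across. It grows clockwise seen from above, so it is turned off anticlockwise. No spring, stays where left; friction about 0.06 N m.
- switch_grip (a point): Grip point of the switch on its upright axis, front right corner of the base: machine x -112, y -138, z 97 mm. Black bar 14 mm thick, 40 mm long, standing from z = 72 to 104 mm on a 42 mm disc (top z = 74 mm); white mark on one end of its top. The point turns with the bar: x along the bar, z up.
- guard (a joint): Opening angle of the guard (rad): 0 = shut, sheet sloping 40 degrees down to the front; 1.047 = 60 degrees open, sheet rising 20 degrees to the front; end stop 1.45. Gravity and a light spring always close it: 2 to 4 N at the handle hold it at 60 degrees. Clear sheet 170 long x 200 wide x 4 mm, black edges; its front goes up and back as it opens.
- guard_hinge (a point): Middle of the guard's hinge line, on the front top edge of the belt housing: machine x +50, y +60, z 229 mm. Fixed to the machine; the line runs along the machine's y.
- guard_handle (a point): Middle of the guard's pull bar: round steel 12 mm thick, 110 mm between posts, along y, its axis 45 mm off the sheet's mid plane, 37 mm free below. Shut: 132 mm in front of the hinge, 52 mm below it. Swings on a 142 mm radius; at 60 degrees 111 mm in front of and 88 mm above the hinge. When shut, the sheet's normal through the bar leans 40 degrees forward of vertical. Turns with the guard.
- brush: Bystander: flat paint-type chip brush, 190 mm long, 42 mm wide, lying on the counter in front of the machine. Origin: middle of its underside; x along it towards the bristles.
- padlock: Bystander: brass padlock lying flat on the counter right of the machine, body 50 x 52 x 22 mm with steel shackle to +x. Origin: underside centre of the body.
- cleaner: Bystander: white trigger spray bottle of cleaner, 80 mm across, 225 mm high, left of the machine. Origin: centre of its foot.
- blades: Bystander: blue box of blades 100 x 65 x 35 mm, on the counter left of the machine. Origin: centre of its underside.
- tape: Bystander: yellow tape measure 74 x 36 x 68 mm standing on the counter right of the machine. Origin: centre of its underside.
- driver: Bystander: screwdriver with black handle, 200 mm long, lying on the counter to the right front. Origin: below the middle of its length; x towards the tip.
- oil: Bystander: small grey oil bottle, 38 mm across, 85 mm high, standing on top of the belt housing, behind the guard, at its left end. Origin: centre of its foot.

How it is judged (in metres and radians):
On the way, in this order (a step that is already met when the one before it is completed fails the run):
1. the switch is fully off (within 0.15 rad of its stop) with the guard still shut (value of joint switch below 0.15 rad and value of joint guard below 0.1 rad), for 0.2 s.
2. the guard stands open at 60 degrees, give or take 8, in the fingers (value of joint guard between 0.907 and 1.187 rad and contact force between the fingers and guard above 0.8 N), for 0.3 s.
At the end, for the whole second after the job is handed in: The program has ended with the fingers holding the guard (at least 0.8 N between them), the guard at 52 to 68 degrees from shut and still (under 0.05 rad/s), the switch within 0.15 rad of fully off, and no loose thing more than 30 mm from where it stood (all of step 2 and velocity of joint guard between -0.05 and 0.05 rad/s and value of joint switch below 0.15 rad and distance of each of brush, padlock, cleaner, blades, tape, driver, oil from where it was at the start of the episode below 0.03 m); the arm keeps its last pose, push and grip.
It fails at once if the guard is raised more than 0.15 rad while the machine is not switched off (value of joint guard above 0.15 rad and value of joint switch above 0.25 rad).
It fails at once if a loose thing on or around the machine is shifted by more than 30 mm (distance of any of brush, padlock, cleaner, blades, tape, driver, oil from where it was at the start of the episode above 0.03 m).
It also fails if it takes over 51 s, if anything falls off the work surface, if the arm or the gripper's body presses on something with over 40 N, if the wrist force passes 120 N, or if a joint passes its speed limit or range.

ROBOT

A 6-joint arm with a two-finger parallel gripper is mounted at the origin on the work surface. World frame = base frame: x ahead of the robot, y to its left, z up, the work surface at z = 0. Lengths are in mm, angles in rad, forces in N, time in s.
With the tool pointing down it reaches from about 275 to 750 mm from the base axis. Payload 10.2 kg.
Tool frame: the origin (TCP) lies between the finger pads; the fingertips stand 17 mm ahead of it and the grasp point (between the pads) lies 2 mm behind it; z points along the fingers, y is the line along which they close (so a half turn about z gives the same grasp; the last joint's range is limited). The gripper opens to 85 mm and grips with 20 to 120 N. Pads are 22 mm wide; open, the fingers measure 114 mm over their backs; the gripper's body (76 mm by 85 mm) begins 54 mm behind the grasp point. The pads swing forward as they close: fully open they stand 13 mm farther back than shut.
Start: joints at [-1.569, 0.313, 1.498, -0, 1.331, -0.223], TCP at [117.015, -511.8, 248.294] pointing down, gripper open.
Joint ranges: [-2.94, 2.94], [-0.97, 2.17], [0.19, 2.56], [-1.23, 4.37], [0.02, 3.11], [-2.88, 2.88]. Speed limits (rad/s): [2.39, 2.39, 3.01, 3.14, 3.14, 3.14].

INTERFACE

Orientations are given as a unit quaternion [w, x, y, z].
In Python, from rig import * gives the robot as it stands.
- The arm moves only by the tool step_arm, never from a script. Its argument "commands" is text: rows parted by semicolons, each of 7 numbers parted by spaces: the opening, from 0 (shut) to 1 (fully open), then the shift along the tool's x, y, z in cm, then the turn, a rotation vector about the tool's x, y, z in rad. In form: hand x y z rx ry rz; .... A call has 1 to 20 rows; each row is the pose to reach, as a shift and turn from the pose commanded when the call began, along the tool's axes at that moment; what a row does not reach only later rows make up. A row lasts 1/12 s, in which the tool goes at most 41.7 mm and 7.16 degrees, less where a joint would pass 70% of its speed; a pose out of reach is approached as far as the arm can. A call with a gripper value outside its range is refused whole. The fingers move at their own pace and stop on an object; "newtons" is the grip in N (left out, the last holds). Time passes only in rows, so rows that repeat a pose let the fingers close. It gives the time, the measured TCP pose, the force, the opening and the grip force at its end, in the units of the state.
- sense(): the state, without advancing time (a new reading comes with each control period).
- capture(name): name is "scene" or "top"; returns the picture (420x560x3 uint8, red, green, blue); there is no depth.
- camera_model(name): a dict with "mtx" (3x3 intrinsics, pixels), "eye" and "rotation" of the camera in the world. Camera axes: x right, y down, z forward; pixel columns grow to the right and rows downward; lengths in mm; the calibration is good to about 2 mm. A picture is of the moment at which its call begins. camera_model takes no time and is no camera call.
- finish_job(): hands the job in; it is judged then, once.
Trained networks look in the newest picture that a camera, given by its name, has taken for a name from the list of things; names that differ only in an ending like _2 or _b are one class to them, and where a whole thing is asked for, a point or a joint stands for the part that bears it (a point fixed in the world has none). Each returns a list of dicts, best first, with "score" (0 to 1); they miss things now and then, are a little off and sometimes report something else, mostly with a low value. They report only what shows in the picture. A call takes as long as a camera call.
- search_frame(camera, label): "rect" ([centre column, centre row, width, height] in pixels, round what is visible of it).
- trace(camera, label): "mask" (420x560 bool, what is visible of it) and "rect" ([centre column, centre row, width, height] in pixels, round what is visible of it).
- spot_point(camera, label): "xy" ([column, row] in pixels: a listed point, or the origin of a listed thing).
The state is a dict: "time_s": time; "joints": joint angles; "dq": joint speeds; "tau": joint torques, N m; "eef_pos": TCP position; "ee_rot": TCP orientation; "force": force on the tool from outside, world axes, zero at the start; "wrist_torque": the same for the moment, N m; "grip_width": opening from 0.0 (shut) to 1.0 (fully open); "grip_force": force on a finger pad.
Only numpy, scipy, OpenCV 4.12 (cv2) and the standard library are available. Lean on these libraries where they do the work, as an engineer would, in place of code of your own. Each camera call takes 0.05 s, during which the arm holds its last target. There are 200 camera calls.

## Working session

There is one attempt and no reset: what is moved stays moved. The work goes in short steps, Python scripts to look and compute and a tool call to move; the robot and the scene stay as the last step left them, time stands still between calls to the robot, and variables do not carry over. Pictures are saved under pics/ and viewed, at most 10 in all, crops included, and the job is handed in when it is done.

Besides the shell and the picture viewer there is one more tool, called after "Call:" by a JSON object that holds its "fn" and its "kwargs", one argument or row to a line. step_arm: Moves the arm, as the interface text tells. Its arguments: {"type":"object","properties":{"commands":{"type":"string"},"newtons":{"type":"number"}},"required":["commands"]}

```bash
mkdir -p pics
cat > h.py <<'E'
from rig import *
import numpy as np, cv2
def save(n,f):
    im=capture(n); cv2.imwrite('pics/'+f,im[:,:,::-1]); return im
def onplane(cam,xy,z):
    m=camera_model(cam);R=np.array(m["rotation"]);K=np.array(m["mtx"]);e=np.array(m["eye"])
    d=R@np.linalg.solve(K,[xy[0],xy[1],1]); return e+d*(z-e[2])/d[2]
def proj(cam,P):
    m=camera_model(cam);R=np.array(m["rotation"]);K=np.array(m["mtx"]);e=np.array(m["eye"])
    c=K@(R.T@(np.array(P)-e)); return c[:2]/c[2]
E
python3 - <<'E'
from h import *
a=save('scene','s1.png');b=save('top','t1.png')
for c in('scene','top'):
    m=camera_model(c);print(c,np.round(m['eye']),np.round(m['rotation'],2).tolist(),np.round(m['mtx']).tolist())
    for l,z in(('keymach',0),('switch_grip',97),('guard_hinge',229),('guard_handle',177),('brush',0),('padlock',0),('driver',0),('cleaner',0),('oil',227),('blades',0),('tape',0)):
        r=spot_point(c,l)
        for q in r[:2]: print(l,round(q['score'],2),np.round(q['xy']),np.round(onplane(c,q['xy'],z)))
print(sense())
E
```

```text
scene [2037. -356. 1103.] [-0.37, 0.67, 0.56, -0.31] [[523.0, 0.0, 280.0], [0.0, 523.0, 213.0], [0.0, 0.0, 1.0]]Traceback (most recent call last):
  File "<stdin>", line 7, in <module>
  File "h.py", line 7, in onplane
    d=R@np.linalg.solve(K,[xy[0],xy[1],1]); return e+d*(z-e[2])/d[2]
      ~^~~~~~~~~~~~~~~~~~~~~~~~~~~~~~~~~~~
ValueError: matmul: Input operand 1 has a mismatch in its core dimension 0, with gufunc signature (n?,k),(k,m?)->(n?,m?) (size 3 is different from 4)
```

```bash
sed -i 's/R=np.array(m\["rotation"\])/R=Q(m["rotation"])/; 2a from scipy.spatial.transform import Rotation as Ro\ndef Q(q): return Ro.from_quat(np.roll(q,-1)).as_matrix()' h.py
python3 - <<'E'
from h import *
a=save('scene','s1.png');b=save('top','t1.png')
for c in('scene','top'):
    m=camera_model(c);print(c,np.round(m['eye']),np.round(Q(m['rotation']),2).tolist(),np.round(m['mtx']).tolist())
    for l,z in(('keymach',0),('switch_grip',97),('guard_hinge',229),('guard_handle',177),('brush',0),('padlock',0),('driver',0),('cleaner',0),('oil',227),('blades',0),('tape',0)):
        r=spot_point(c,l)
        for q in r[:2]: print(l,round(q['score'],2),np.round(q['xy']),np.round(onplane(c,q['xy'],z)))
print(sense())
E
```

```text
scene [2037. -356. 1103.] [[0.18, 0.53, -0.83], [0.98, -0.09, 0.16], [0.01, -0.84, -0.54]] [[523.0, 0.0, 280.0], [0.0, 523.0, 213.0], [0.0, 0.0, 1.0]]
switch_grip 0.55 [267. 214.] [ 478. -113.   97.]
guard_hinge 0.87 [328. 208.] [678.  53. 229.]
guard_hinge 0.71 [321. 203.] [649.  38. 229.]
guard_handle 0.67 [322. 200.] [547.  69. 177.]
brush 0.48 [375. 226.] [480. 302.   0.]
brush 0.29 [391. 253.] [654. 300.   0.]
padlock 0.49 [226. 240.] [ 473. -261.    0.]
driver 0.46 [153. 233.] [ 385. -523.    0.]
cleaner 0.78 [389. 259.] [686. 282.   0.]
oil 0.86 [363. 221.] [766. 140. 227.]
blades 0.71 [376. 224.] [467. 311.   0.]
tape 0.81 [228. 263.] [ 613. -269.    0.]
top [ 429.  -87. 1188.] [[0.01, -0.99, 0.13], [-1.0, -0.01, -0.0], [0.0, -0.13, -0.99]] [[382.0, 0.0, 278.0], [0.0, 382.0, 208.0], [0.0, 0.0, 1.0]]
keymach 0.81 [247. 193.] [629.   9.   0.]
keymach 0.18 [190. 126.] [844. 198.   0.]
switch_grip 0.62 [288. 233.] [ 497. -119.   97.]
guard_hinge 0.58 [220. 158.] [681.  62. 229.]
guard_hinge 0.34 [338. 194.] [ 590. -240.  229.]
guard_handle 0.74 [220. 212.] [547.  65. 177.]
brush 
[... 318 characters left out ...]
  0.]
{'time_s': 1.4, 'joints': array([-1.56938974e+00,  3.12918940e-01,  1.49767304e+00,  8.84572799e-07,
        1.33097559e+00, -2.23414216e-01]), 'dq': array([ 0.00114945, -0.00212151,  0.00069618, -0.00091599, -0.00032116,
        0.00166027]), 'tau': array([ 3.19725470e-03, -4.12163794e+01, -2.59899294e+01, -4.96528821e-05,
        4.79052014e-04, -8.82990321e-06]), 'eef_pos': array([ 117.02023471, -511.81508534,  248.2946374 ]), 'ee_rot': array([ 1.25084701e-05,  9.93688612e-01,  1.12173711e-01, -9.61928724e-07]), 'force': array([ 0.12575891, -0.2412221 , -0.28462295]), 'wrist_torque': array([ 0.01302374,  0.07699786, -0.03120117]), 'grip_force': 0.0, 'grip_width': 1.0001981746845783}
```

View pics/s1.png

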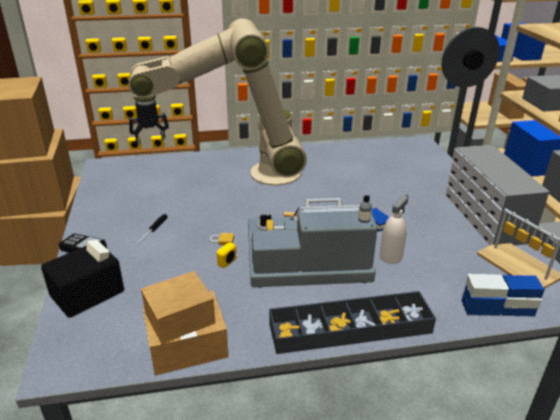

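View pics/t1.png

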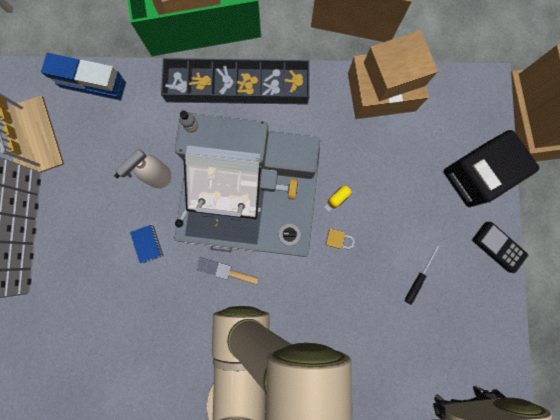

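Run:
```python
import cv2
t=cv2.imread('pics/t1.png')[95:295,160:360];s=cv2.imread('pics/s1.png')[190:290,230:400]
cv2.imwrite('pics/t1c.png',cv2.resize(t,None,fx=3,fy=3,interpolation=2))
cv2.imwrite('pics/s1c.png',cv2.resize(s,None,fx=4,fy=4,interpolation=2))
```

```text
(no output)
```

View pics/t1c.png

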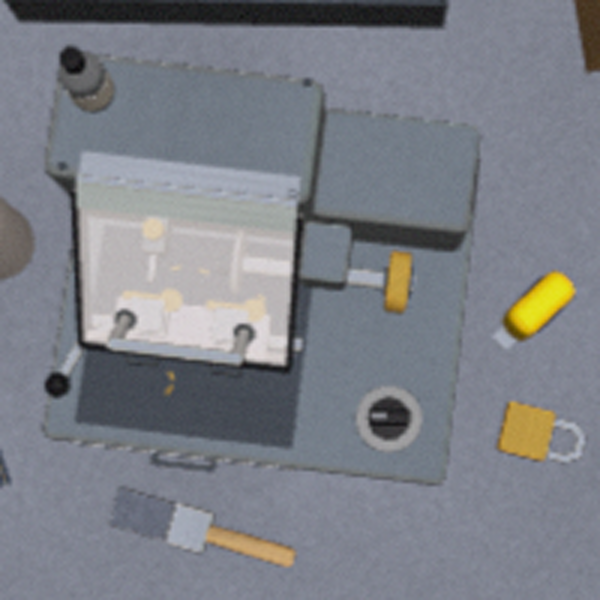

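View pics/s1c.png

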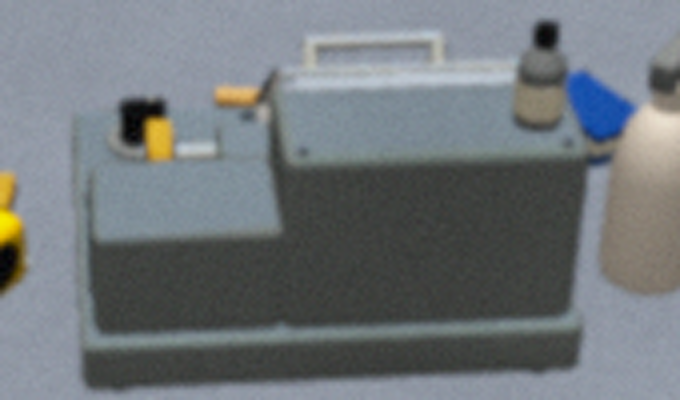

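```bash
cat >> h.py <<'E'
from scipy.optimize import least_squares
def M(p,P): 
    c,s=np.cos(p[2]),np.sin(p[2]); P=np.array(P,float); return np.array([p[0]+c*P[0]-s*P[1],p[1]+s*P[0]+c*P[1],P[2]])
E
python3 - <<'E'
from h import *
T=[((-170,200,60),(44,436)),((-170,-200,60),(444,483)),((167,-45,227),(323,85)),((-112,-138,74),(389,419)),((-120,179,102),(57,384)),((-82,60,177),(174,350))]
S=[((170,-200,60),(85,348)),((170,200,60),(580,320)),((167,-45,227),(280,160)),((167,190,227),(585,152)),((-82,60,177),(373,38))]
obs=[('top',P,np.array(u)/3+(160,95)) for P,u in T]+[('scene',P,np.array(u)/4+(230,190)) for P,u in S]
f=lambda p:np.concatenate([proj(c,M(p,P))-u for c,P,u in obs])
r=least_squares(f,[620,10,-.1],x_scale=[100,100,.1],loss='soft_l1');p=r.x;print(p);print(np.round(f(p).reshape(-1,2),1).tolist())
for n,P in(('sw',(-112,-138,97)),('hinge',(50,60,229)),('handle',(-82,60,177)),('open',(50-111,60,317))):print(n,M(p,P).round(1))
# bar angle via dark ends
for e in((372,416),(411,419)):print(onplane('top',np.array(e)/3+(160,95),104))
print(Q(sense()['ee_rot']).round(3))
E
```

```text
[ 6.21867858e+02  2.48875798e+00 -1.05291895e-01]
[[-1.7, 0.3], [0.2, 0.8], [0.7, -2.8], [-0.1, -0.3], [0.0, 0.4], [0.3, 0.4], [-1.8, -0.4], [0.7, 1.3], [0.2, -0.0], [1.8, -0.8], [-0.8, 0.7]]
sw [ 496. -123.   97.]
hinge [677.9  56.9 229. ]
handle [546.6  70.8 177. ]
open [567.5  68.6 317. ]
[ 495.94013412 -106.16588639  104.        ]
[ 493.59839034 -143.04892544  104.        ]
[[ 0.975  0.223  0.   ]
 [ 0.223 -0.975 -0.   ]
 [-0.     0.    -1.   ]]
```

Call:
{"fn": "step_arm", "kwargs": {
  "commands": "0.6 45.6 -29.5 4.8 0 0 -1.283;0.6 45.6 -29.5 4.8 0 0 -1.283;0.6 45.6 -29.5 4.8 0 0 -1.283;0.6 45.6 -29.5 4.8 0 0 -1.283;0.6 45.6 -29.5 4.8 0 0 -1.283;0.6 45.6 -29.5 4.8 0 0 -1.283;0.6 45.6 -29.5 4.8 0 0 -1.283;0.6 45.6 -29.5 4.8 0 0 -1.283;0.6 45.6 -29.5 4.8 0 0 -1.283;0.6 45.6 -29.5 4.8 0 0 -1.283;0.6 45.6 -29.5 4.8 0 0 -1.283;0.6 45.6 -29.5 4.8 0 0 -1.283;0.6 45.6 -29.5 4.8 0 0 -1.283;0.6 45.6 -29.5 4.8 0 0 -1.283;0.6 45.6 -29.5 4.8 0 0 -1.283;0.6 45.6 -29.5 4.8 0 0 -1.283;0.6 45.6 -29.5 4.8 0 0 -1.283;0.6 45.6 -29.5 4.8 0 0 -1.283;0.6 45.6 -29.5 4.8 0 0 -1.283;0.6 45.6 -29.5 4.8 0 0 -1.283"
}}

```text
time_s: 3.07
eef_pos: [495.5, -123.3, 200.5]
ee_rot: [0.0, 0.729, 0.684, 0.0]
force: [0.3, 0.9, 0.1]
grip_width: 0.602
grip_force: 0.0
```

Call:
{"fn": "step_arm", "kwargs": {
  "commands": "0.6 0 0 3.5 0 0 0;0.6 0 0 7 0 0 0;0.6 0 0 9.5 0 0 0;0.6 0 0 10.4 0 0 0;0.6 0 0 10.4 0 0 0;0.6 0 0 10.4 0 0 0",
  "newtons": 20
}}

```text
time_s: 3.57
eef_pos: [496.3, -123.0, 97.3]
ee_rot: [0.001, 0.729, 0.684, 0.0]
force: [0.4, -0.6, 0.7]
grip_width: 0.604
grip_force: 0.0
```

Call:
{"fn": "step_arm", "kwargs": {
  "commands": "0 0 0 0 0 0 0;0 0 0 0 0 0 0;0 0 0 0 0 0 0;0 0 0 0 0 0 0;0 0 0 0 0 0 0;0 0 0 0 0 0 0;0 0 0 0 0 0 0;0 0 0 0 0 0 0"
}}

```text
time_s: 4.23
eef_pos: [497.2, -123.3, 97.8]
ee_rot: [0.002, 0.729, 0.684, 0.001]
force: [4.5, -0.3, 5.3]
grip_width: 0.158
grip_force: 25.8
```

Call:
{"fn": "step_arm", "kwargs": {
  "commands": "0 0 0 -0.1 0 0 -0.1;0 0 0 -0.1 0 0 -0.2;0 0 0 -0.1 0 0 -0.3;0 0 0 -0.1 0 0 -0.4;0 0 0 -0.1 0 0 -0.5;0 0 0 -0.1 0 0 -0.6;0 0 0 -0.1 0 0 -0.7;0 0 0 -0.1 0 0 -0.8;0 0 0 -0.1 0 0 -0.9;0 0 0 -0.1 0 0 -1.0;0 0 0 -0.1 0 0 -1.1;0 0 0 -0.1 0 0 -1.2;0 0 0 -0.1 0 0 -1.3;0 0 0 -0.1 0 0 -1.4;0 0 0 -0.1 0 0 -1.48;0 0 0 -0.1 0 0 -1.54;0 0 0 -0.1 0 0 -1.57;0 0 0 -0.1 0 0 -1.57;0 0 0 -0.1 0 0 -1.57"
}}

```text
time_s: 5.82
eef_pos: [497.3, -122.9, 97.9]
ee_rot: [0.002, 0.033, 0.999, -0.0]
force: [9.8, 0.1, -2.3]
grip_width: 0.154
grip_force: 37.4
```

```bash
python3 -c "
from rig import *
s=sense();print(s['wrist_torque'],s['force'],s['joints'])"
```

```text
[-0.01223091 -1.47592797 -0.59030876] [ 9.84503244  0.13007755 -2.30656923] [-4.71964069e-01  4.56959429e-01  1.72144655e+00  1.75150344e-03
  9.58836744e-01 -1.97828636e+00]
```

Call:
{"fn": "step_arm", "kwargs": {
  "commands": "0.6 0 0 0 0 0 0;0.6 0 0 0 0 0 0;0.6 0 0 0 0 0 0;0.6 0 0 0 0 0 0;0.6 0 0 -3 0 0 0;0.6 0 0 -7 0 0 0;0.6 0 0 -11 0 0 0;0.6 0 0 -15 0 0 0;0.6 0 0 -17 0 0 0.12"
}}

```text
time_s: 6.57
eef_pos: [496.3, -122.8, 272.2]
ee_rot: [0.003, 0.091, 0.996, -0.001]
force: [0.2, 0.2, 0.2]
grip_width: 0.598
grip_force: 0.0
```

Run:
```python
from h import *
a=save('scene','s2.png');b=save('top','t2.png')
t=b[95:295,160:360,::-1];s=a[170:290,230:400,::-1]
o=np.zeros((580,780,3),np.uint8);o[:400,:400]=cv2.resize(t,(400,400));o[:360,400:760]=cv2.resize(s,(360,254))[:0] if 0 else 0
o[:268,400:780]=cv2.resize(s,(380,268),interpolation=2)
cv2.imwrite('pics/c2.png',o)
for l in('guard_handle','switch_grip'):
  for c in('top','scene'):
    for q in spot_point(c,l)[:1]: print(l,c,q['score'],np.round(q['xy'],1),onplane(c,q['xy'],177 if 'h' in l[5:7] else 97).round())
s=sense();print(s['eef_pos'],s['ee_rot'],s['joints'])
```

```text
guard_handle top 0.57 [220.  211.1] [549.  66. 177.]
guard_handle scene 0.73 [321.6 202.5] [561.  64. 177.]
switch_grip top 0.24 [145.3 245.1] [457. 260. 177.]
switch_grip scene 0.57 [266.2 215.8] [ 612. -135.  177.]
[ 495.25191331 -122.32650847  265.8081649 ] [-1.36645839e-03  9.11278816e-02  9.95838118e-01  5.34308301e-04] [-4.72141466e-01  2.68779473e-01  1.51025310e+00 -2.44236295e-05
  1.36549440e+00 -1.86042362e+00]
```

View pics/c2.png

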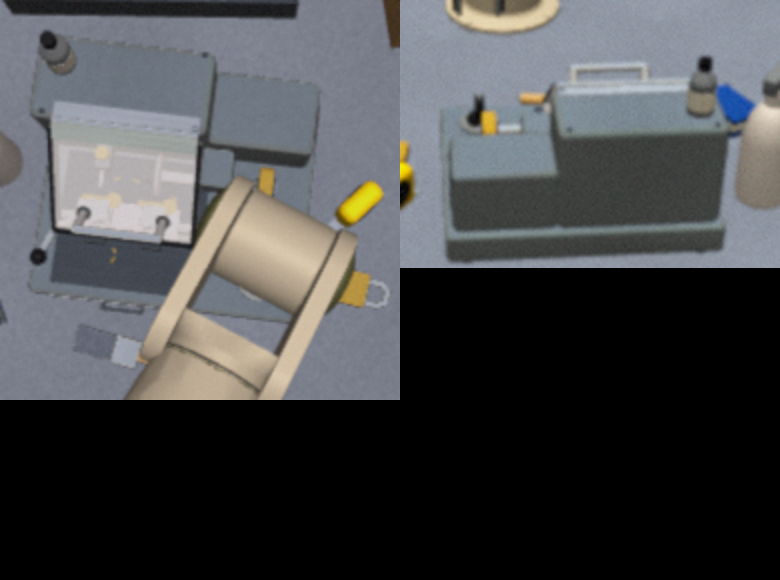

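Call:
{"fn": "step_arm", "kwargs": {
  "commands": "0.45 3.2 19.5 0 0 0 1.492;0.45 3.2 19.5 0 0 0 1.492;0.45 3.2 19.5 0 0 0 1.492;0.45 3.2 19.5 0 0 0 1.492;0.45 3.2 19.5 0 0 0 1.492;0.45 3.2 19.5 0 0 0 1.492;0.45 3.2 19.5 0 0 0 1.492;0.45 3.2 19.5 0 0 0 1.492;0.45 3.2 19.5 0 0 0 1.492;0.45 3.2 19.5 0 0 0 1.492;0.45 3.2 19.5 0 0 0 1.492;0.45 3.2 19.5 0 0 0 1.492;0.45 3.2 19.5 0 0 0 1.492;0.45 3.2 19.5 0 0 0 1.492;0.45 3.2 19.5 0 0 0 1.492"
}}

```text
time_s: 8.12
eef_pos: [499.7, 75.0, 266.3]
ee_rot: [-0.001, 0.742, 0.67, -0.001]
force: [0.0, 0.8, -0.4]
grip_width: 0.451
grip_force: 0.0
```

Call:
{"fn": "step_arm", "kwargs": {
  "commands": "0.45 0 0 0 -0.1 0 0;0.45 0 0 0 -0.2 0 0;0.45 0 0 0 -0.3 0 0;0.45 0 0 0 -0.4 0 0;0.45 0 0 0 -0.5 0 0;0.45 0 0 0 -0.5 0 0;0.45 0 0 0 -0.5 0 0"
}}

```text
time_s: 8.7
eef_pos: [499.4, 75.1, 267.0]
ee_rot: [0.183, 0.72, 0.649, 0.164]
force: [-0.4, -0.5, 1.0]
grip_width: 0.445
grip_force: 0.0
```

Run:
```python
from h import *
s=sense();R=Q(s['ee_rot']);print(s['joints'].round(3),s['eef_pos'],R.round(3))
g=np.array([546.6,70.8,177]);print(R.T@(g-s['eef_pos']))
```

```text
[-0.077  0.032  1.862 -0.02   0.75   0.038] [499.39862046  75.07715231 267.03817748] [[ 0.103  0.874  0.474]
 [ 0.995 -0.09  -0.05 ]
 [-0.001  0.477 -0.879]]
[  0.69424343  -1.25355179 101.74027865]
```

Call:
{"fn": "step_arm", "kwargs": {
  "commands": "0.45 0 -0.1 3 0 0 0;0.45 0 -0.1 6 0 0 0;0.45 0 -0.1 8.5 0 0 0;0.45 0 -0.1 9.7 0 0 0;0.45 0 -0.1 10.2 0 0 0;0.45 0 -0.1 10.2 0 0 0;0.45 0 -0.1 10.2 0 0 0"
}}

```text
time_s: 9.28
eef_pos: [548.2, 69.9, 177.8]
ee_rot: [0.184, 0.72, 0.648, 0.165]
force: [-0.3, -0.2, 1.3]
grip_width: 0.45
grip_force: 0.0
```

Call:
{"fn": "step_arm", "kwargs": {
  "commands": "0 0 0 0 0 0 0;0 0 0 0 0 0 0;0 0 0 0 0 0 0;0 0 0 0 0 0 0;0 0 0 0 0 0 0;0 0 0 0 0 0 0;0 0 0 0 0 0 0;0 0 0 0 0 0 0",
  "newtons": 30
}}

```text
time_s: 9.95
eef_pos: [547.3, 70.1, 177.1]
ee_rot: [0.183, 0.72, 0.648, 0.165]
force: [-5.9, 1.1, 0.7]
grip_width: 0.125
grip_force: 30.2
```

Run:
```python
from h import *
s=sense();R=Q(s['ee_rot']);print(s['joints'].round(3),s['eef_pos'],s['force'],s['wrist_torque'])
mx=np.array([.9945,-.105,0])
def pose(a,phi):
    b=np.arctan2(-52,-132)
    b=b-a
    g=142*np.array([np.cos(b),np.sin(b)]);g0=142*np.array([np.cos(b+a),np.sin(b+a)])
    d=mx*(g-g0)[0]+np.array([0,0,1])*(g-g0)[1]
    # grip point to tcp: 2 mm along tool z
    return d
n=18
for i in range(1,n+1):
    a=1.047*i/n; d=R.T@pose(a,0)/10
    rx=.5*i/n
    print('0 %.2f %.2f %.2f %.2f 0 0;'%(*d,rx),end='')
```

```text
[-0.08   0.247  1.873 -0.024  0.524  0.043] [547.28258666  70.07244033 177.14162725] [-5.91222144  1.08651702  0.67177256] [ 0.04014136  0.95020928 -0.04367203]
0 0.00 0.13 -0.82 0.03 0 0;0 0.00 0.30 -1.62 0.06 0 0;0 0.00 0.52 -2.42 0.08 0 0;0 0.00 0.78 -3.20 0.11 0 0;0 0.00 1.09 -3.97 0.14 0 0;0 0.00 1.45 -4.71 0.17 0 0;0 0.00 1.85 -5.44 0.19 0 0;0 0.00 2.28 -6.14 0.22 0 0;0 0.00 2.76 -6.81 0.25 0 0;0 0.00 3.28 -7.45 0.28 0 0;0 -0.00 3.83 -8.07 0.31 0 0;0 -0.00 4.42 -8.65 0.33 0 0;0 -0.00 5.04 -9.19 0.36 0 0;0 -0.00 5.69 -9.70 0.39 0 0;0 -0.00 6.37 -10.17 0.42 0 0;0 -0.00 7.08 -10.60 0.44 0 0;0 -0.00 7.81 -10.98 0.47 0 0;0 -0.00 8.56 -11.33 0.50 0 0;
```

Call:
{"fn": "step_arm", "kwargs": {
  "commands": "0 0 0.06 -0.4 0.01 0 0;0 0 0.13 -0.82 0.03 0 0;0 0 0.30 -1.62 0.06 0 0;0 0 0.52 -2.42 0.08 0 0;0 0 0.78 -3.20 0.11 0 0;0 0 1.09 -3.97 0.14 0 0;0 0 1.45 -4.71 0.17 0 0;0 0 1.85 -5.44 0.19 0 0;0 0 2.28 -6.14 0.22 0 0;0 0 2.76 -6.81 0.25 0 0;0 0 2.76 -6.81 0.25 0 0"
}}

```text
time_s: 10.87
eef_pos: [538.1, 71.0, 250.8]
ee_rot: [0.09, 0.738, 0.664, 0.081]
force: [-12.7, 0.6, -2.3]
grip_width: 0.126
grip_force: 29.8
```

Run:
```python
from h import *
s=sense();print(s['joints'].round(3),s['eef_pos'],s['force'],s['wrist_torque'],s['grip_force'],s['grip_width'])
```

```text
[-0.082  0.233  1.615 -0.006  1.05   0.025] [538.09564556  71.02579729 250.84564082] [-12.69593647   0.57710821  -2.34916643] [ 0.09514079  1.97040519 -0.037869  ] 29.780932366847992 0.12616092899024373
```

Run:
```python
from h import *
s=sense();R=Q(s['ee_rot'])
mx=np.array([.9945,-.105,0]);h=np.array([677.9,56.9,229]);c=np.array([537.5,70.1+1,250])
b0=np.arctan2(-52,-132)%(2*np.pi)
P=lambda a:142*np.array([np.cos(b0-a),np.sin(b0-a)])
a0=1.047*9/18
for i in range(1,11):
    a=a0+(1.047-a0)*i/10; g=P(a)-P(a0); d=R.T@(mx*(g[0]-2*i/10)+np.array([0,0,g[1]]))/10
    print('0 0 %.2f %.2f %.2f 0 0;'%(d[1],d[2],.25*i/10),end='')
```

```text
0 0 0.28 -0.68 0.03 0 0;0 0 0.60 -1.35 0.05 0 0;0 0 0.95 -2.00 0.07 0 0;0 0 1.34 -2.63 0.10 0 0;0 0 1.75 -3.24 0.12 0 0;0 0 2.20 -3.82 0.15 0 0;0 0 2.68 -4.38 0.17 0 0;0 0 3.18 -4.91 0.20 0 0;0 0 3.72 -5.41 0.23 0 0;0 0 4.27 -5.88 0.25 0 0;
```

Call:
{"fn": "step_arm", "kwargs": {
  "commands": "0 0 0.28 -0.68 0.03 0 0;0 0 0.60 -1.35 0.05 0 0;0 0 0.95 -2.00 0.07 0 0;0 0 1.34 -2.63 0.10 0 0;0 0 1.75 -3.24 0.12 0 0;0 0 2.20 -3.82 0.15 0 0;0 0 2.68 -4.38 0.17 0 0;0 0 3.18 -4.91 0.20 0 0;0 0 3.72 -5.41 0.23 0 0;0 0 4.27 -5.88 0.25 0 0;0 0 4.27 -5.88 0.25 0 0;0 0 4.27 -5.88 0.25 0 0;0 0 4.27 -5.88 0.25 0 0;0 0 4.27 -5.88 0.25 0 0;0 0 4.27 -5.88 0.25 0 0;0 0 4.27 -5.88 0.25 0 0"
}}

```text
time_s: 12.2
eef_pos: [565.1, 68.2, 318.3]
ee_rot: [-0.001, 0.743, 0.669, -0.001]
force: [-7.7, 0.1, 0.2]
grip_width: 0.124
grip_force: 29.7
```

Run:
```python
from h import *
s=sense();print(s['eef_pos'],s['force'],s['wrist_torque'],s['grip_force'],s['grip_width'],np.abs(s['dq']).max())
h=np.array([677.9,56.9,229]);g=s['eef_pos']-2*Q(s['ee_rot'])[:,2]-h
r=-(g@np.array([.9945,-.105,0]));print('r',np.hypot(r,g[2]),'open deg',np.degrees(np.arctan2(g[2],r)-np.arctan2(-52,132)))
a=save('scene','s3.png');b=save('top','t3.png')
o=np.hstack([cv2.resize(b[95:295,160:360],(400,400)),cv2.resize(a[110:290,220:400],(400,400))])
cv2.imwrite('pics/c3.png',o[:,:,::-1])
```

```text
[565.08378939  68.15071366 318.2819325 ] [-7.70673024  0.08995048  0.24175566] [ 0.09258537  1.3687486  -0.02467191] 29.6841037273407 0.12352424114333616 0.0016077252962438163
r 145.55257868210705 open deg 60.34090616472971
```

View pics/c3.png

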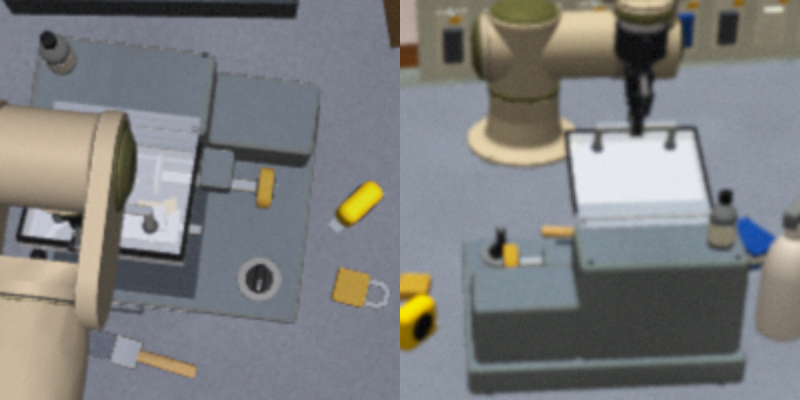

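The guard is up with its bar in the fingers at right-picture (635,130). The switch bar at left-picture (259,280) runs front to back, and the loose things have not moved. The arm pose puts the guard at about 60 degrees and still.

```bash
python3 -c "
from rig import *
print(finish_job())"
```

```text
the job is handed in; nothing more can be done
None
```

The rotary switch is turned fully off and the guard is held still in the fingers at about 60 degrees, with none of the loose things seen to move; the job is handed in, but no verdict came back.

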